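# Set the polariser ring of the lamp box to its zero mark and switch the lamp on

## Robot

A 6-joint arm with a two-finger parallel gripper is mounted at the origin on the work surface. World frame = base frame: x ahead of the robot, y to its left, z up, the work surface at z = 0. Lengths are in m, angles in rad, forces in N, time in s.
With the tool pointing down it reaches from about 0.35 to 0.775 m from the base axis. Payload 5.5 kg.
Tool frame: the origin (TCP) lies at the very end of the fingers, on their centre line; the grasp point (between the pads) lies 19 mm behind it; z points along the fingers, y is the line along which they close (so a half turn about z gives the same grasp; the last joint's range is limited). The gripper opens to 85 mm and grips with 20 to 120 N. Pads are 22 mm wide; open, the fingers measure 114 mm over their backs; the gripper's body (76 mm by 85 mm) begins 54 mm behind the grasp point. The pads swing forward as they close: fully open they stand 13 mm farther back than shut.
Start: joints at [-1.476, 0.313, 0.046, 1.304, 0, 1.431], TCP at [0.134, -0.559, 0.231] pointing down, gripper open.
Joint ranges: [-2.76, 2.76], [-0.86, 1.69], [-1.03, 1.26], [-2.2, 2.34], [-1.47, 1.5], [-3.14, 3.14]. Speed limits (rad/s): [2.57, 2.57, 3.14, 3.14, 3.14, 3.14].

## Interface

Orientations are given as a unit quaternion [w, x, y, z].
In Python, from workcell import get_state, read_camera, calibration, hand_in gives the robot as it stands.
- The arm moves only by the tool drive_tool, never from a script. Its argument "deltas" is a list that holds one entry, the list of rows, each a list of 7 numbers: the closure in counts, from 0 (fully open) to 255 (shut), then the shift along the tool's x, y, z in m, then the turn, a rotation vector about the tool's x, y, z in degrees. A call has 1 to 12 rows; each row is the pose to reach, as a shift and turn from the pose commanded when the call began, along the tool's axes at that moment; what a row does not reach only later rows make up. A row lasts 1/8 s, in which the tool goes at most 62.5 mm and 10.7 degrees, less where a joint would pass 70% of its speed; a pose out of reach is approached as far as the arm can. A call with a gripper value outside its range is refused whole. The fingers move at their own pace and stop on an object; "newtons" is the grip in N (left out, the last holds). Time passes only in rows, so rows that repeat a pose let the fingers close. It gives the time, the measured TCP pose, the force, the opening and the grip force at its end, in the units of the state.
- get_state(): the state, without advancing time (a new reading comes with each control period).
- read_camera(name): name is "scene" or "top" or "wrist"; returns (picture, depth): 400x640x3 uint8, red, green, blue; 400x640 float32, m along the optical axis (not along the pixel's ray), 0 where there is no reading.
- calibration(name): a dict with "mtx" (3x3 intrinsics, pixels), "world_from_camera" (4x4, takes a point from camera to world coordinates). Camera axes: x right, y up, looking along -z (the intrinsics and any distortion apply to the point x, -y, -z); pixel columns grow to the right and rows downward; lengths in m; the calibration is good to about 2 mm. A picture is of the moment at which its call begins: read the wrist's pose just before it. calibration takes no time and is no camera call; for the wrist camera it gives the pose at the moment of the call.
- hand_in(): hands the job in; it is judged then, once.
The state is a dict: "clock": time; "joint_pos": joint angles; "qvel": joint speeds; "tau": joint torques, N m; "tcp_pos": TCP position; "orientation": TCP orientation; "wrist_force": force on the tool from outside, world axes, zero at the start; "ft_torque": the same for the moment, N m; "finger_gap": finger opening in m; "grip_force": force on a finger pad.
Only numpy, scipy, OpenCV 4.12 (cv2) and the standard library are available. Lean on these libraries where they do the work, as an engineer would, in place of code of your own. Each camera call takes 0.05 s, during which the arm holds its last target. There are 200 camera calls.

## Task

Get the polarising lamp box ready to view the dish: with a fingertip, push the upright lever of its ring around until the ring's pointer stands at the one long mark of the scale, then press the lamp button at the corner of the box fully down and let it go. Only push and press: do not pinch the lever, leave the dish lying on the window, and leave the sample pot, the rack and its tubes alone.

Things in the scene. Friction and masses are not known exactly. Their poses are not given: they have to be found in the camera images.
- lampbox: grey lamp box, fixed to the bench, 250 x 250 mm, 55 mm high; origin at the centre of its underside, z up, its -x side faces the robot (turned by up to 0.3 rad). The ring's vertical axis passes through the origin. On its top, centred on the axis: a 222 mm white scale disc (top 57 mm above the bench), the dark steel ring (116 mm across, top 66.5 mm) and a white window (84 mm across, top 70 mm, does not turn) with the dish on it
- ring (a joint): turn of the ring (rad), positive anticlockwise seen from above; at 0 the lever points along the lamp box's -x. Travel -1.35 to 1.35 between stops. It starts between -1.25 and -0.65, always clockwise of the long mark, so it has to be pushed anticlockwise by 0.35 to 2.15 rad. The ring is held by plain friction of 0.12 N m (about 1.6 N at the lever), has no spring and stays where it is left
- pointer (a point): tip of the ring's pointer: the outer end of the flat lever arm, 91 mm from the ring's axis, 62 mm above the bench; in line with the lever
- lever_top (a point): centre of the top of the upright black lever on the ring, 75 mm from the ring's axis, 105 mm above the bench. The lever is a flat paddle 18 mm (radially) x 12 mm (along the arc), standing free from 66 to 105 mm above the bench on an arm 14 mm wide that joins it to the ring. Push on its clockwise side (lever_side_cw, the left side as the robot sees it at ring 0) to turn the ring anticlockwise; the opposite side is lever_side_ccw
- zero_mark (a point): inner end of the one long, broad mark (17 x 6 mm, radial) on the scale disc, 91 mm from the ring's axis, 57 mm above the bench. The other 35 marks, every 10 degrees, are short and thin (6 mm, starting 103 mm from the axis). The scale disc does not turn during the job; the long mark lies -0.3 to 0.9 rad (in the ring's sense) from the lamp box's -x direction
- lamp (a joint): travel of the lamp button, m: 0 up, 0.006 fully down; spring return, 5 N holds it fully down
- lamp_top (a point): centre of the top of the round lamp button (24 mm across, in a black housing) at the box's far right corner as the robot sees it (98 mm along the box's +x, 98 mm along its -y); it is pressed straight down
- dish: clear open plastic dish, 60 mm across, 14 mm high, loose on the window; origin at the centre of its underside; leave
- pot: closed sample pot, 54 mm across, 65 mm high, loose on the bench; origin at the centre of its underside; leave
- rack: grey tube rack, fixed, 180 x 100 mm, 50 mm high, filled with capped tubes to 110 mm; origin at the centre of its underside; leave
- tube: loose capped tube, 17 mm across the cap, 100 mm long, standing in the middle hole of the rack (its top 105 mm above the bench); origin at the centre of its underside; leave
Mind the look-alikes: they are no part of the job. Of the things like the dish, leave any that is green or red; of the rest the larger one is meant.

How it is judged:
By the outcome, as a careful person would: the job done as asked, in the order asked, and still so for the second after the job is handed in, with the robot touching nothing.
It also fails if it takes over 56 s, if anything falls off the work surface, if the arm or the gripper's body presses on something with over 40 N, if the wrist force passes 120 N, or if a joint passes its speed limit or range.

## Working session

There is one attempt and no reset: what is moved stays moved. The work goes in short steps, Python scripts to look and compute and a tool call to move; the robot and the scene stay as the last step left them, time stands still between calls to the robot, and variables do not carry over. Pictures are saved under pics/ and viewed, at most 10 in all, crops included, and the job is handed in when it is done.

Besides the shell and the picture viewer there is one more tool, called after ">>>" as name([rows], argument=value, ...), one row to a line, values as JSON. drive_tool: Moves the arm, as the interface text tells. Its arguments: {"type":"object","properties":{"deltas":{"type":"array","items":{"type":"array","items":{"type":"array","items":{"type":"number"}}}},"newtons":{"type":"number"}},"required":["deltas"]}

```bash
mkdir -p pics; ls
python3 - <<'E'
from workcell import *
import cv2,numpy as np
for n in("top","scene"):
    p,d=read_camera(n); cv2.imwrite(f"pics/{n}0.png",p[:,:,::-1]); np.savez(f"{n}0.npz",p=p,d=d)
    c=calibration(n); print(n,np.round(c["mtx"],1).tolist(),np.round(c["world_from_camera"],3).tolist(),[k for k in c])
s=get_state();print(s["clock"],s["tcp_pos"],s["orientation"])
E
```

```text
pics
top [[381.6, 0.0, 325.4], [0.0, 381.6, 201.1], [0.0, 0.0, 1.0]] [[-0.082, 0.973, -0.217, 0.365], [-0.997, -0.082, 0.011, 0.003], [-0.007, 0.217, 0.976, 1.041], [0.0, 0.0, 0.0, 1.0]] ['mtx', 'world_from_camera']
scene [[407.5, 0.0, 318.6], [0.0, 407.5, 196.2], [0.0, 0.0, 1.0]] [[-0.741, -0.536, 0.405, 0.951], [0.671, -0.578, 0.463, 0.464], [-0.014, 0.615, 0.789, 0.898], [0.0, 0.0, 0.0, 1.0]] ['mtx', 'world_from_camera']
0.1 [ 0.13370705 -0.55875325  0.23049253] [-8.35620351e-04  9.93117436e-01  1.17119849e-01  1.33929619e-05]
```

View pics/top0.png

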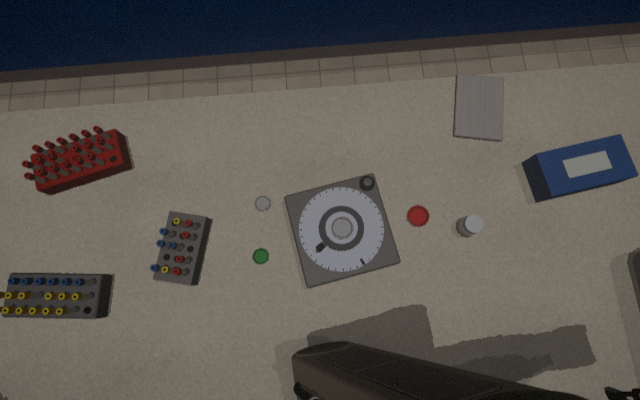

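View pics/scene0.png

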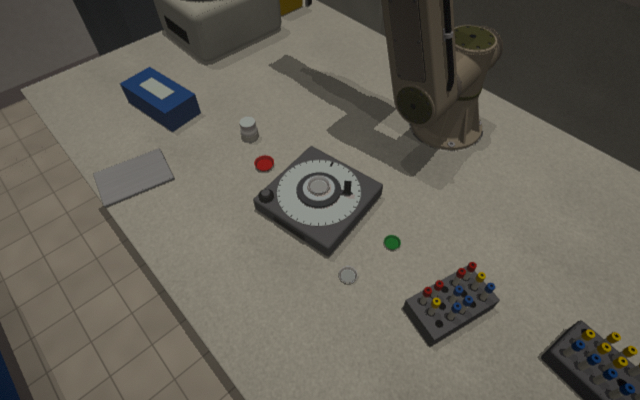

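The top view shows the lamp box at about (342,229), its lever at (321,247), the long mark at (362,262) and the lamp button at (367,184). The grey dish lies on the window at (342,228). The look-alikes are green (261,256), red (418,216) and a small clear one (263,203), all away from the box. The scene view agrees, with the lever at (347,187), the mark at (332,164) and the button at (266,196). Next I measure them and enlarge a crop.

```bash
cat > h.py <<'E'
import numpy as np,cv2
from workcell import *
def ray(n,uv,z,c=None):
    c=c or calibration(n);T=c["world_from_camera"];T=np.array(T);K=np.array(c["mtx"])
    uv=np.atleast_2d(uv).astype(float)
    d=np.c_[(uv[:,0]-K[0,2])/K[0,0],-(uv[:,1]-K[1,2])/K[1,1],-np.ones(len(uv))]@T[:3,:3].T
    return T[:3,3]+d*((z-T[2,3])/d[:,2])[:,None]
def pix(n,P,c=None):
    c=c or calibration(n);T=np.array(c["world_from_camera"]);K=np.array(c["mtx"])
    q=(np.atleast_2d(P)-T[:3,3])@T[:3,:3]
    return np.c_[K[0,0]*q[:,0]/-q[:,2]+K[0,2],K[1,1]*-q[:,1]/-q[:,2]+K[1,2]]
E
python3 - <<'E'
from h import *
ims=[]
for n,(u,v) in(("top",(342,229)),("scene",(319,195))):
    p=np.load(n+"0.npz")["p"];g=p.min(2)
    win=np.zeros(g.shape,np.uint8);cv2.circle(win,(u,v),62,255,-1)
    m=((g>130)&(win>0)).astype(np.uint8)
    m=cv2.morphologyEx(m,cv2.MORPH_OPEN,np.ones((2,2)))
    cs,_=cv2.findContours(m,cv2.RETR_EXTERNAL,cv2.CHAIN_APPROX_NONE)
    c=max(cs,key=cv2.contourArea);hull=cv2.convexHull(c)[:,0]
    P=ray(n,c[:,0],.057)[:,:2].astype(np.float32); H=ray(n,hull,.057)[:,:2].astype(np.float32)
    (x,y),r=cv2.minEnclosingCircle(H)
    A=np.c_[2*H,np.ones(len(H))];s=np.linalg.lstsq(A,(H**2).sum(1),rcond=None)[0]
    print(n,"thr area",m.sum(),"disc",x,y,r,"fit",s[:2],np.sqrt(s[2]+s[0]**2+s[1]**2))
    cx,cy=s[:2]
    # rectified polar-free top view at z=.057, 1 mm/ 2px
    X,Y=np.meshgrid(np.arange(-150,150),np.arange(-150,150))
    W=np.c_[(cx-Y.ravel()/1000),(cy-X.ravel()/1000),np.full(X.size,.057)]
    q=pix(n,W).reshape(300,300,2).astype(np.float32)
    im=cv2.resize(cv2.remap(p,q[...,0],q[...,1],cv2.INTER_LINEAR),(400,400)); ims.append(im)
    # long mark: dark at r 93..101
    th=np.arange(-1.6,1.6,.01);rr=np.arange(.093,.102,.001)
    # direction angle th about world -x, anticlockwise
    R,TH=np.meshgrid(rr,th)
    Q=np.c_[(cx-R*np.cos(TH)).ravel(),(cy-R*np.sin(TH)).ravel(),np.full(R.size,.057)]
    q=pix(n,Q).reshape(*R.shape,2).astype(np.float32)
    v=cv2.remap(g,q[...,0],q[...,1],cv2.INTER_LINEAR).mean(1)
    b=np.median(v);w=np.clip(b-15-v,0,None);print("bright",b);
    k=np.nonzero(w)[0]
    for seg in np.split(k,np.nonzero(np.diff(k)>3)[0]+1): print(" dark",th[seg[0]],th[seg[-1]],"cent",(th[seg]*w[seg]).sum()/w[seg].sum(),v[seg].min())
cv2.imwrite("pics/rect.png",np.hstack(ims)[:,:,::-1])
E
```

```text
top thr area 4 disc 0.5696319341659546 0.02697560377418995 0.0019732373766601086 fit [0.56963272 0.02697819] 0.0018842222692007668
bright 106.16666666666667
 dark -0.6399999999999992 -0.41999999999999904 cent -0.5276163240068008 62.666666666666664
 dark 0.060000000000001386 0.4200000000000017 cent 0.24679451216402462 52.44444444444444
 dark 1.1300000000000021 1.1600000000000024 cent 1.1487200000000024 85.55555555555556
 dark 1.3300000000000023 1.4900000000000024 cent 1.4141401033135972 57.666666666666664
scene thr area 2624 disc 0.507845938205719 -0.04066658392548561 0.1092090904712677 fit [ 0.5079561  -0.04045647] 0.10810924893361738
bright 138.77777777777777
 dark 0.47000000000000197 0.550000000000002 cent 0.5070183299389021 73.88888888888889
```

View pics/rect.png

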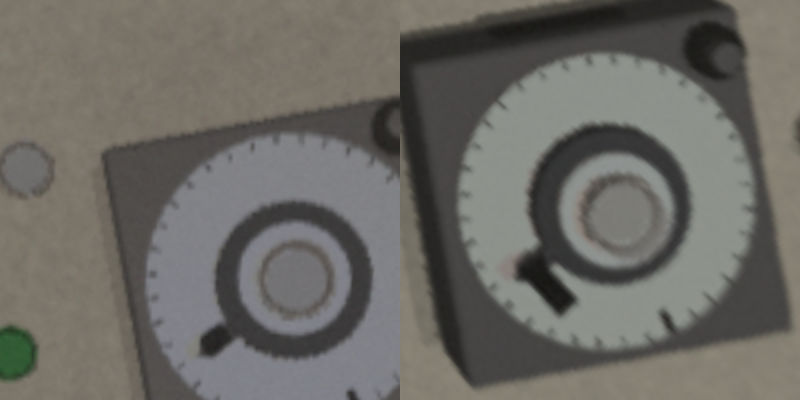

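The rectified crop confirms one broad long mark and a lever with a paddle, and the dish is on the window. The top view's threshold was too high, so I redo it and triangulate the lever and button.

```bash
cat > m.py <<'E'
from h import *
def disc(n,p,uv):
    g=p.min(2);win=np.zeros(g.shape,np.uint8);cv2.circle(win,uv,52,255,-1)
    t,_=cv2.threshold(g[win>0].reshape(-1,1),0,255,cv2.THRESH_OTSU)
    m=((g>t)&(win>0)).astype(np.uint8)
    cs,_=cv2.findContours(m,cv2.RETR_EXTERNAL,cv2.CHAIN_APPROX_NONE)
    H=ray(n,cv2.convexHull(max(cs,key=cv2.contourArea))[:,0],.057)[:,:2]
    s=np.linalg.lstsq(np.c_[2*H,np.ones(len(H))],(H**2).sum(1),rcond=None)[0]
    return s[0],s[1],np.sqrt(s[2]+s[0]**2+s[1]**2),t
def polar(n,p,c,z,r0,r1,th=np.arange(-1.8,1.8,.005)):
    R,TH=np.meshgrid(np.arange(r0,r1,.001),th)
    q=pix(n,np.c_[(c[0]-R*np.cos(TH)).ravel(),(c[1]-R*np.sin(TH)).ravel(),np.full(R.size,z)]).reshape(*R.shape,2).astype(np.float32)
    v=cv2.remap(p.min(2),q[...,0],q[...,1],cv2.INTER_LINEAR).mean(1)
    b=np.median(v);w=np.clip(b*.85-v,0,None);k=np.nonzero(w)[0];o=[]
    for s in np.split(k,np.nonzero(np.diff(k)>3)[0]+1):
        if len(s): o.append((round(th[s[0]],3),round(th[s[-1]],3),round((th[s]*w[s]).sum()/w[s].sum(),3),round(v[s].min())))
    return o
E
python3 - <<'E'
from m import *
for n,uv in(("top",(342,229)),("scene",(319,193))):
    p=np.load(n+"0.npz")["p"];D=disc(n,p,uv);print(n,"disc",np.round(D,4))
    print(" mark z57",polar(n,p,D,.057,.093,.102))
    print(" arm z62",polar(n,p,D,.062,.084,.090))
    # lever top
    print(" lever z105",polar(n,p,D,.105,.068,.082))
    u,v={"top":(367,184),"scene":(266,196)}[n]
    cv2.imwrite(f"pics/b_{n}.png",cv2.resize(p[v-20:v+20,u-20:u+20,::-1],(400,400),interpolation=cv2.INTER_NEAREST))
    u,v={"top":(321,247),"scene":(347,187)}[n]
    cv2.imwrite(f"pics/l_{n}.png",cv2.resize(p[v-20:v+20,u-20:u+20,::-1],(400,400),interpolation=cv2.INTER_NEAREST))
a=cv2.imread
cv2.imwrite("pics/crops.png",cv2.resize(np.vstack([np.hstack([a("pics/b_top.png"),a("pics/b_scene.png")]),np.hstack([a("pics/l_top.png"),a("pics/l_scene.png")])]),(600,600),interpolation=cv2.INTER_NEAREST))
E
```

```text
top disc [ 5.094e-01 -4.260e-02  1.108e-01  9.800e+01]
 mark z57 [(np.float64(0.43), np.float64(0.51), np.float64(0.471), 49)]
 arm z62 [(np.float64(-0.975), np.float64(-0.82), np.float64(-0.896), 61)]
 lever z105 [(np.float64(-0.99), np.float64(-0.74), np.float64(-0.864), 37)]
scene disc [ 5.073e-01 -4.480e-02  1.114e-01  9.400e+01]
 mark z57 [(np.float64(0.43), np.float64(0.515), np.float64(0.472), 56)]
 arm z62 [(np.float64(-1.035), np.float64(-0.8), np.float64(-0.909), 52), (np.float64(-0.725), np.float64(-0.38), np.float64(-0.507), 34), (np.float64(0.43), np.float64(0.48), np.float64(0.454), 109)]
 lever z105 [(np.float64(-1.8), np.float64(-1.6), np.float64(-1.719), 50), (np.float64(-1.47), np.float64(-0.85), np.float64(-1.105), 27)]
```

View pics/crops.png

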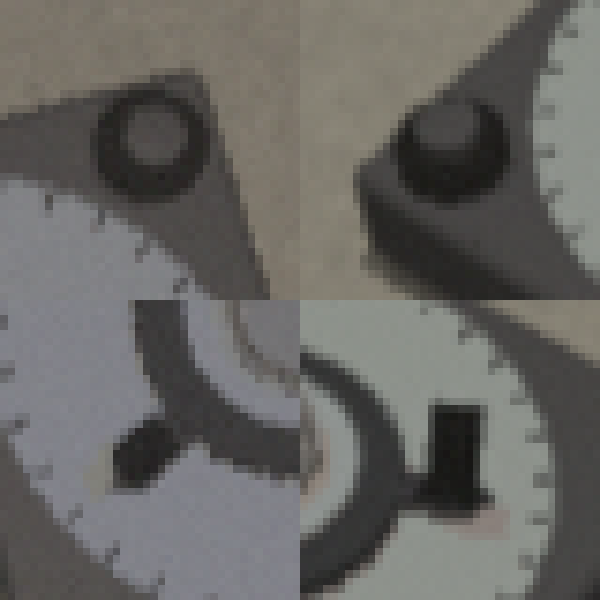

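The crops show the button cap centre at about (367,181.6) in the top view and (265,192) in the scene view. The black lever paddle is distinct in both.

```bash
cat >> h.py <<'E'
from scipy.spatial.transform import Rotation as Ro
def pose():
    s=get_state();q=np.array(s["orientation"]);return np.array(s["tcp_pos"]),Ro.from_quat(q[[1,2,3,0]])
def delta(p,yaw,p0=None,R0=None):
    if p0 is None:p0,R0=pose()
    x=np.array([np.cos(yaw),np.sin(yaw),0]);y=np.array([np.sin(yaw),-np.cos(yaw),0])
    R=Ro.from_matrix(np.c_[x,y,[0,0,-1]])
    return np.round(R0.inv().apply(np.array(p)-p0),4),np.round((R0.inv()*R).as_rotvec(degrees=True),2)
C=np.array([.5088,-.0433])
def push(th,off,z,r=.079):
    u=np.array([-np.cos(th),-np.sin(th)]);t=np.array([np.sin(th),-np.cos(th)])
    return np.r_[C+r*u-off*t,z],th+np.pi/2
E
python3 - <<'E'
from h import *
def cam(n,uv):
    a=ray(n,uv,0)[0];o=np.array(calibration(n)["world_from_camera"])[:3,3];return o,(a-o)/np.linalg.norm(a-o)
o1,d1=cam("top",(367.2,181.7));o2,d2=cam("scene",(265.1,192))
s=np.linalg.lstsq(np.c_[d1,-d2],o2-o1,rcond=None)[0]
a,b=o1+s[0]*d1,o2+s[1]*d2;B=(a+b)/2;print("button",B,"gap",np.linalg.norm(a-b))
v=B[:2]-C;print("r",np.linalg.norm(v),"yaw",np.arctan2(v[1],v[0])+np.pi/4)
P=push(-.895,.035,.2);print(P,delta(*P));print(push(-.895,.035,.08))
E
```

```text
button [ 0.62236071 -0.12156253  0.07716028] gap 0.0006687002378648162
r 0.13791685495999653 yaw 0.18197835206312718
(array([0.48669133, 0.04022968, 0.2       ]), 0.6757963267948965) (array([ 0.4826, -0.5004,  0.0314]), array([ -0.09,  -0.03, -25.27]))
(array([0.48669133, 0.04022968, 0.08      ]), 0.6757963267948965)
```

>>> drive_tool([
  [[255,0.04,-0.042,0,0,0,-2],[255,0.08,-0.083,0,0,0,-5],[255,0.12,-0.125,0.005,0,0,-8],[255,0.16,-0.166,0.01,0,0,-11],[255,0.2,-0.208,0.015,0,0,-14],[255,0.24,-0.25,0.02,0,0,-17],[255,0.28,-0.29,0.025,0,0,-20],[255,0.32,-0.332,0.031,0,0,-23],[255,0.36,-0.374,0.031,0,0,-25.3],[255,0.4,-0.416,0.031,0,0,-25.3],[255,0.44,-0.458,0.031,0,0,-25.3],[255,0.483,-0.5,0.031,0,0,-25.3]],
])

```text
clock: 1.6
tcp_pos: [0.4876, 0.0413, 0.2001]
orientation: [0.0, 0.943, 0.332, -0.0]
wrist_force: [1.3, -0.4, 1.1]
finger_gap: 0.0
grip_force: 0.0
```

Run:
```python
from m import *
s=get_state();print(s["clock"],s["finger_gap"],s["qvel"])
print(pose()[0],delta(*push(-.895,.035,.08)))
```

```text
1.6 4.0789946352570715e-05 [ 0.93383725  0.52249561  0.61577809  0.07932253 -0.00339751  0.93308672]
[0.48763752 0.04126914 0.20013021] (array([-0.0014,  0.0002,  0.1201]), array([0.01, 0.02, 0.04]))
```

>>> drive_tool([
  [[255,0,0,0,0,0,0],[255,0,0,0.04,0,0,0],[255,0,0,0.08,0,0,0],[255,0,0,0.1,0,0,0],[255,0,0,0.12,0,0,0],[255,0,0,0.12,0,0,0],[255,0,0,0.12,0,0,0]],
])

```text
clock: 2.48
tcp_pos: [0.4873, 0.0388, 0.0809]
orientation: [0.0, 0.943, 0.331, 0.0]
wrist_force: [0.5, 0.3, 0.4]
finger_gap: -0.0001
grip_force: 0.0
```

Run:
```python
from h import *
s=get_state();print(s["clock"],s["wrist_force"],pose()[0],np.abs(s["qvel"]).max())
p,d=read_camera("scene");cv2.imwrite("pics/s1.png",cv2.resize(p[120:270,220:420,::-1],(800,600)))
for th,off in((-.895,.022),(-.8,.016),(-.7,.016),(-.6,.016),(-.5,.016),(-.4,.016),(-.3,.016),(-.15,.016),(0,.016),(.1,.016),(.2,.016),(.3,.016)): print(th,*[x.tolist() for x in delta(*push(th,off,.08))])
```

```text
2.475 [0.47989029 0.3126647  0.36045401] [0.48726629 0.03884093 0.08085665] 0.014628747149173876
-0.895 [-0.013, -0.0016, 0.0012] [0.06, -0.05, -0.0]
-0.8 [-0.0265, -0.0028, 0.0012] [0.06, -0.04, -5.44]
-0.7 [-0.0346, -0.0033, 0.0012] [0.06, -0.04, -11.17]
-0.6 [-0.0426, -0.0029, 0.0012] [0.06, -0.04, -16.9]
-0.5 [-0.0506, -0.0017, 0.0011] [0.07, -0.04, -22.63]
-0.4 [-0.0584, 0.0002, 0.0011] [0.07, -0.03, -28.36]
-0.3 [-0.066, 0.003, 0.0011] [0.07, -0.03, -34.09]
-0.15 [-0.0768, 0.0084, 0.0011] [0.07, -0.02, -42.69]
0 [-0.0866, 0.0155, 0.0011] [0.08, -0.02, -51.28]
0.1 [-0.0925, 0.0209, 0.0011] [0.08, -0.01, -57.01]
0.2 [-0.0979, 0.0269, 0.0011] [0.08, -0.01, -62.74]
0.3 [-0.1026, 0.0335, 0.0011] [0.08, -0.01, -68.47]
```

View pics/s1.png

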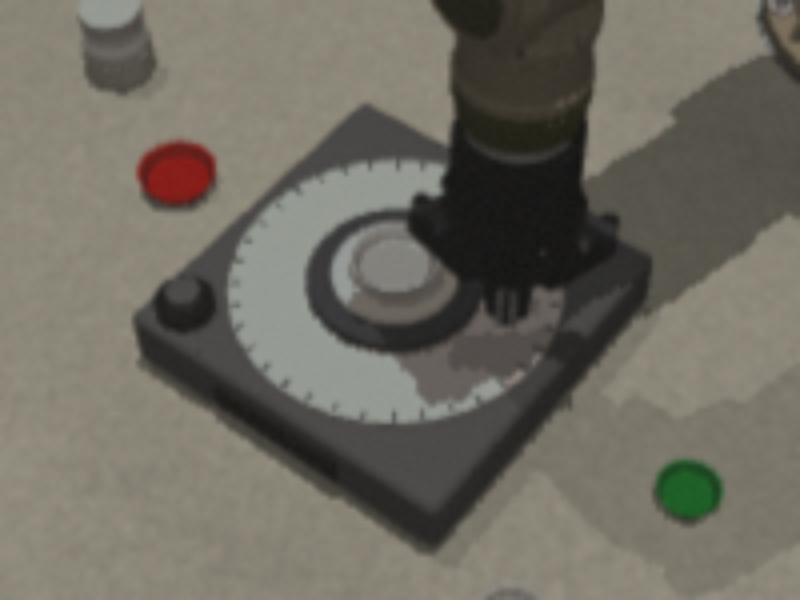

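The picture shows the closed fingertips at about (507,300) of the crop, down beside the lever on its clockwise side and clear of the dish. Pushing round, stopping short of the mark.

>>> drive_tool([
  [[255,-0.013,-0.0015,0.001,0,0,0],[255,-0.0265,-0.003,0.001,0,0,-5.4],[255,-0.0346,-0.0033,0.001,0,0,-11.2],[255,-0.0426,-0.003,0.001,0,0,-16.9],[255,-0.0506,-0.0017,0.001,0,0,-22.6],[255,-0.0584,0,0.001,0,0,-28.4],[255,-0.066,0.003,0.001,0,0,-34.1],[255,-0.0768,0.0084,0.001,0,0,-42.7],[255,-0.0866,0.0155,0.001,0,0,-51.3],[255,-0.0925,0.021,0.001,0,0,-57],[255,-0.096,0.025,0.001,0,0,-60.5],[255,-0.096,0.025,0.001,0,0,-60.5]],
])

```text
clock: 4.03
tcp_pos: [0.4276, -0.0407, 0.0798]
orientation: [0.0, 0.648, 0.761, 0.0]
wrist_force: [0.2, 0.4, -0.2]
finger_gap: -0.0001
grip_force: 0.0
```

Run:
```python
from m import *
s=get_state();print(s["clock"],s["wrist_force"],pose()[0])
ims=[]
for n,(u,v) in(("top",(342,235)),("scene",(325,185))):
    p,d=read_camera(n);ims.append(cv2.resize(p[v-50:v+50,u-50:u+50,::-1],(400,400),interpolation=cv2.INTER_CUBIC))
    print(n,"arm",polar(n,p,C,.062,.084,.090),"mark",polar(n,p,C,.057,.093,.102))
cv2.imwrite("pics/t2.png",np.hstack(ims))
```

```text
4.025 [ 0.21884512  0.37070138 -0.16882204] [ 0.42761598 -0.04066453  0.07978359]
top arm [(np.float64(-0.93), np.float64(-0.87), np.float64(-0.903), 54), (np.float64(-0.425), np.float64(-0.09), np.float64(-0.31), 59)] mark [(np.float64(-0.445), np.float64(-0.295), np.float64(-0.384), 62), (np.float64(-0.25), np.float64(-0.225), np.float64(-0.236), 66)]
scene arm [(np.float64(-0.36), np.float64(1.26), np.float64(0.301), 21)] mark [(np.float64(-0.31), np.float64(1.16), np.float64(0.299), 19)]
```

View pics/t2.png

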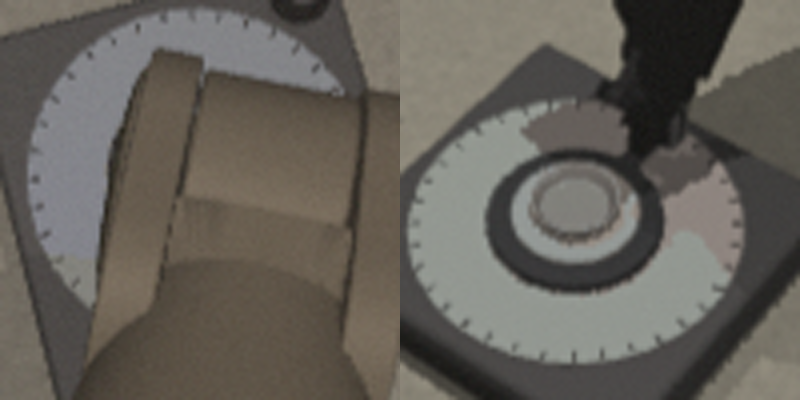

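The top view is covered by the arm. In the scene view the lever has gone behind the fingers (~(655,140) in the crop). I back off 15 mm and raise the tool so that the wrist camera can see.

>>> drive_tool([
  [[255,0.015,0,0,0,0,0],[255,0.015,0,-0.03,0,0,0],[255,0.015,0,-0.07,0,0,0],[255,0.015,0,-0.12,0,0,0],[255,0.015,0,-0.12,0,0,0],[255,0.015,0,-0.12,0,0,0],[255,0.015,0,-0.12,0,0,0]],
])

```text
clock: 5.0
tcp_pos: [0.4244, -0.0248, 0.1978]
orientation: [-0.001, 0.648, 0.762, -0.001]
wrist_force: [0.2, -1.0, -0.5]
finger_gap: -0.0
grip_force: 0.0
```

Run:
```python
from m import *
s=get_state();print(s["clock"],pose()[0])
c=calibration("wrist");p,d=read_camera("wrist");np.savez("w3.npz",p=p,d=d,T=c["world_from_camera"],K=c["mtx"])
for nm,P in(("C",[*C,.057]),("mark",[C[0]-.1*np.cos(.472),C[1]-.1*np.sin(.472),.057])): print(nm,pix("wrist",P,c))
cv2.imwrite("pics/w3.png",p[:,:,::-1])
p,d=read_camera("scene");np.savez("s3.npz",p=p)
print("scene arm",polar("scene",p,C,.062,.084,.090),"mark",polar("scene",p,C,.057,.093,.102))
```

```text
5.0 [ 0.42440954 -0.0247731   0.19781105]
C [[401.81178995 221.02169894]]
mark [[309.44889635 247.83610165]]
scene arm [(np.float64(-0.405), np.float64(1.17), np.float64(0.321), 20)] mark [(np.float64(-0.35), np.float64(0.96), np.float64(0.322), 21)]
```

View pics/w3.png

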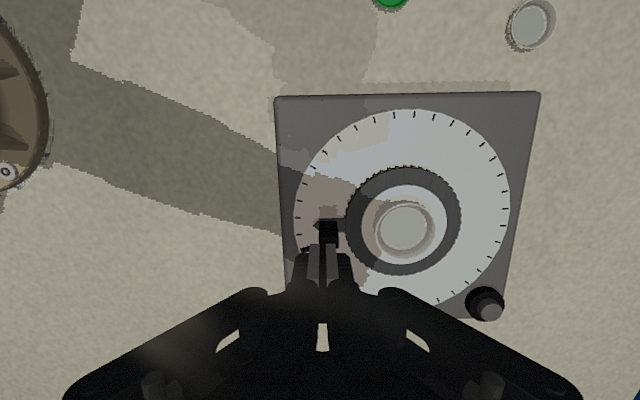

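The wrist view shows the lever at (327,235), its arm and pointer at (317,225) and the long mark at about (306,250), so the pointer is still short of it. Measuring in that picture.

Run:
```python
from m import *
z=np.load("w3.npz");p=z["p"];c=dict(mtx=z["K"],world_from_camera=z["T"])
g=p.min(2)
# disc centre from visible right rim: outer edge along rays, by polar gradient
th=np.r_[np.arange(-2.9,-.4,.03)];pts=[]
for t in th:
    r=np.arange(.095,.122,.0005)
    q=pix("w",np.c_[C[0]-r*np.cos(t),C[1]-r*np.sin(t),np.full(len(r),.057)],c).astype(np.float32)
    v=cv2.GaussianBlur(cv2.remap(g,q[None,:,0],q[None,:,1],1).astype(np.float32),(9,1),0)[0]
    k=np.argmin(np.gradient(v)); pts.append([C[0]-r[k]*np.cos(t),C[1]-r[k]*np.sin(t)])
H=np.array(pts)
for _ in range(3):
    s=np.linalg.lstsq(np.c_[2*H,np.ones(len(H))],(H**2).sum(1),rcond=None)[0];R=np.sqrt(s[2]+s[0]**2+s[1]**2)
    e=abs(np.linalg.norm(H-s[:2],axis=1)-R);H=H[e<max(2*np.median(e),.001)]
print("disc",s[:2],R,len(H))
np.save("cw.npy",s[:2])
# rectified around lever/mark: columns angle -.2...1.0, rows radius 60..115, at z=.062 & .057
out=[]
for zz in(.062,.057):
    A,Rr=np.meshgrid(np.arange(-.2,1.0,.003),np.arange(.06,.115,.0002))
    q=pix("w",np.c_[(s[0]-Rr*np.cos(A)).ravel(),(s[1]-Rr*np.sin(A)).ravel(),np.full(A.size,zz)],c).reshape(*A.shape,2).astype(np.float32)
    im=cv2.remap(p,q[...,0],q[...,1],1)
    for k in range(0,13): cv2.line(im,(int(k*.1/.003),0),(int(k*.1/.003),4 if k!=2 else 15),(255,0,0),1)
    out.append(im)
cv2.imwrite("pics/pol3.png",np.hstack(out)[:,:,::-1]);print(out[0].shape)
```

```text
disc [ 0.50723782 -0.04366514] 0.11010289451836854 74
(275, 400, 3)
```

View pics/pol3.png

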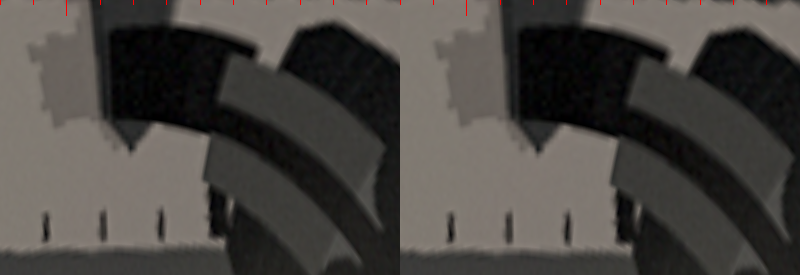

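The polar crop shows the pointer tip at column 131 (0.193 rad, radius 90 mm, as it should be). The long mark, one 10-degree step after the last short mark, is at about 0.475 rad, which leaves 0.28 rad. I push to about 0.45, then look again.

Run:
```python
from h import *
for th,off,z in((.19,.03,.08),(.19,.019,.08),(.25,.0176,.08),(.32,.0176,.08),(.38,.0176,.08),(.42,.0176,.08),(.45,.0176,.08)): print(th,*[x.tolist() for x in delta(*push(th,off,z))])
```

```text
0.19 [-0.004, 0.0006, 0.118] [-0.14, -0.06, -1.63]
0.19 [-0.015, 0.0009, 0.118] [-0.14, -0.06, -1.63]
0.25 [-0.0212, 0.0002, 0.118] [-0.14, -0.07, -5.07]
0.32 [-0.0268, -0.0004, 0.118] [-0.14, -0.07, -9.08]
0.38 [-0.0316, -0.0005, 0.1179] [-0.13, -0.07, -12.52]
0.42 [-0.0349, -0.0005, 0.1179] [-0.13, -0.08, -14.81]
0.45 [-0.0373, -0.0003, 0.1179] [-0.13, -0.08, -16.53]
```

>>> drive_tool([
  [[255,-0.003,0.0005,0.06,0,0,0],[255,-0.003,0.0005,0.1,0,0,-1.6],[255,-0.004,0.0005,0.118,0,0,-1.6],[255,-0.004,0.0005,0.118,0,0,-1.6],[255,-0.015,0.001,0.118,0,0,-1.6],[255,-0.021,0,0.118,0,0,-5],[255,-0.0268,-0.0004,0.118,0,0,-9],[255,-0.0316,-0.0005,0.118,0,0,-12.5],[255,-0.035,-0.0005,0.118,0,0,-14.8],[255,-0.0373,-0.0003,0.118,0,0,-16.5],[255,-0.0373,-0.0003,0.118,0,0,-16.5],[255,-0.0373,-0.0003,0.118,0,0,-16.5]],
])

```text
clock: 6.6
tcp_pos: [0.4316, -0.0627, 0.0816]
orientation: [0.001, 0.532, 0.847, -0.0]
wrist_force: [-0.5, -0.0, 0.2]
finger_gap: -0.0001
grip_force: 0.0
```

>>> drive_tool([
  [[255,0.015,0,0,0,0,0],[255,0.02,0,-0.03,0,0,0],[255,0.035,0,-0.07,0,0,0],[255,0.055,0,-0.11,0,0,0],[255,0.055,0,-0.11,0,0,0],[255,0.055,0,-0.11,0,0,0],[255,0.055,0,-0.11,0,0,0]],
])

```text
clock: 7.48
tcp_pos: [0.4065, -0.0126, 0.19]
orientation: [-0.001, 0.532, 0.847, -0.0]
wrist_force: [0.2, -0.6, -0.3]
finger_gap: 0.0001
grip_force: 0.0
```

```bash
cat > pw.py <<'E'
from m import *
import sys
s=get_state();print(s["clock"],pose()[0])
c=calibration("wrist");p,d=read_camera("wrist");g=p.min(2)
H=[]
for t in np.arange(-3.1,3.1,.03):
    r=np.arange(.095,.122,.0005)
    q=pix("w",np.c_[C[0]-r*np.cos(t),C[1]-r*np.sin(t),np.full(len(r),.057)],c).astype(np.float32)
    v=cv2.GaussianBlur(cv2.remap(g,q[None,:,0],q[None,:,1],1).astype(np.float32),(9,1),0)[0]
    k=np.argmin(np.gradient(v)); H.append([C[0]-r[k]*np.cos(t),C[1]-r[k]*np.sin(t)])
H=np.array(H)
for _ in range(5):
    f=np.linalg.lstsq(np.c_[2*H,np.ones(len(H))],(H**2).sum(1),rcond=None)[0];R=np.sqrt(f[2]+f[0]**2+f[1]**2)
    e=abs(np.linalg.norm(H-f[:2],axis=1)-R);H=H[e<max(2*np.median(e),.001)]
print("disc",f[:2],R,len(H))
out=[]
for zz in(.062,.057):
    A,Rr=np.meshgrid(np.arange(.2,.8,.0015),np.arange(.06,.115,.0002))
    q=pix("w",np.c_[(f[0]-Rr*np.cos(A)).ravel(),(f[1]-Rr*np.sin(A)).ravel(),np.full(A.size,zz)],c).reshape(*A.shape,2).astype(np.float32)
    out.append(cv2.remap(p,q[...,0],q[...,1],1))
cv2.imwrite(sys.argv[1],np.hstack(out)[:,:,::-1])
E
python3 pw.py pics/pol4.png
```

```text
7.475 [ 0.40651542 -0.01256752  0.19001899]
disc [ 0.50708285 -0.04373975] 0.11024198522177939 131
```

View pics/pol4.png

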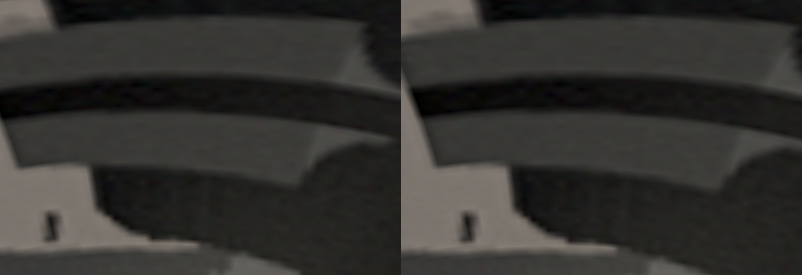

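The fingers cover the mark in this picture, because the camera sits on the other side. I move the tool past the lever, well above it, and measure numerically.

>>> drive_tool([
  [[255,-0.03,0,-0.02,0,0,0],[255,-0.07,0,-0.03,0,0,0],[255,-0.11,0,-0.03,0,0,0],[255,-0.11,0,-0.03,0,0,0],[255,-0.11,0,-0.03,0,0,0],[255,-0.11,0,-0.03,0,0,0]],
])

```text
clock: 8.28
tcp_pos: [0.4544, -0.111, 0.2208]
orientation: [-0.001, 0.531, 0.847, -0.0]
wrist_force: [-0.1, 0.2, 0.2]
finger_gap: -0.0
grip_force: 0.0
```

```bash
cat >> pw.py <<'E'
th=np.arange(.1,.9,.002)
for zz,r0,r1 in((.062,.0845,.0885),(.057,.0935,.1015),(.057,.104,.108)):
    R_,T_=np.meshgrid(np.arange(r0,r1,.0005),th)
    q=pix("w",np.c_[(f[0]-R_*np.cos(T_)).ravel(),(f[1]-R_*np.sin(T_)).ravel(),np.full(R_.size,zz)],c).reshape(*R_.shape,2).astype(np.float32)
    v=cv2.remap(g,q[...,0],q[...,1],1).mean(1);print(zz,r0,v[::8].astype(int).tolist())
    w=np.clip(np.percentile(v,70)*.8-v,0,None);k=np.nonzero(w)[0]
    for s in np.split(k,np.nonzero(np.diff(k)>3)[0]+1):
        if len(s): print("  ",th[s[0]].round(3),th[s[-1]].round(3),"cent",((th[s]*w[s]).sum()/w[s].sum()).round(4))
E
python3 pw.py pics/pol5.png
```

```text
8.275 [ 0.45442489 -0.11096516  0.22080343]
disc [ 0.5072251  -0.04426409] 0.11031273813332612 178
0.062 0.0845 [151, 151, 150, 151, 150, 150, 151, 151, 151, 151, 150, 150, 150, 150, 151, 150, 149, 150, 156, 158, 142, 96, 72, 65, 62, 63, 69, 86, 101, 91, 87, 82, 83, 86, 104, 108, 108, 107, 107, 108, 107, 107, 108, 107, 107, 107, 106, 107, 107, 107]
   0.428 0.898 cent 0.5962
0.057 0.0935 [151, 151, 151, 151, 150, 150, 150, 151, 150, 151, 150, 150, 150, 150, 150, 143, 146, 144, 137, 129, 124, 92, 2, 8, 4, 51, 113, 109, 108, 108, 108, 107, 108, 108, 108, 108, 108, 107, 107, 107, 107, 107, 107, 107, 107, 107, 108, 107, 107, 106]
   0.426 0.898 cent 0.5591
0.057 0.104 [154, 79, 109, 154, 150, 150, 151, 151, 151, 151, 151, 139, 54, 72, 91, 96, 109, 108, 108, 108, 109, 103, 6, 8, 7, 60, 113, 108, 108, 109, 109, 109, 109, 108, 44, 100, 109, 107, 108, 106, 108, 107, 107, 108, 107, 38, 100, 108, 107, 108]
   0.116 0.128 cent 0.1223
   0.288 0.312 cent 0.2985
   0.444 0.504 cent 0.4725
   0.636 0.656 cent 0.6464
   0.812 0.832 cent 0.8217
```

View pics/pol5.png

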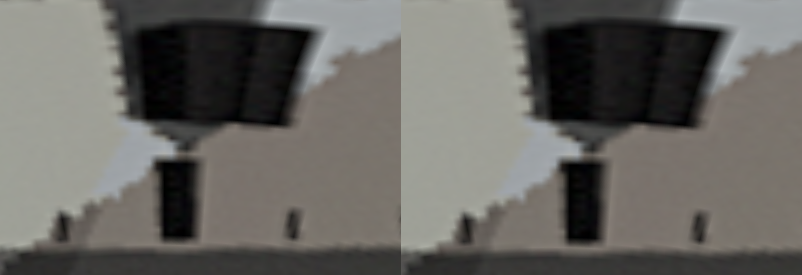

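The pointer tip is at column 184 (0.476 rad) and the long mark at column 182 (0.473 rad), so they are in line within about 0.005 rad. No further push is needed. Now to the lamp button at about (0.622, -0.122).

>>> drive_tool([
  [[255,-0.02,0.036,0,0,0,0],[255,-0.042,0.073,0,0,0,0],[255,-0.063,0.11,0,0,0,0],[255,-0.083,0.146,0,0,0,0],[255,-0.083,0.146,0.03,0,0,0],[255,-0.083,0.146,0.07,0,0,0],[255,-0.083,0.146,0.11,0,0,0],[255,-0.083,0.146,0.125,0,0,0],[255,-0.083,0.146,0.125,0,0,0],[255,-0.083,0.146,0.125,0,0,0]],
])

```text
clock: 9.57
tcp_pos: [0.6239, -0.1233, 0.0983]
orientation: [0.001, 0.532, 0.847, 0.0]
wrist_force: [-0.1, 0.5, 0.4]
finger_gap: -0.0
grip_force: 0.0
```

Run:
```python
from h import *
print(pose()[0],delta([.622,-.122,.08],2.02))
p,d=read_camera("wrist");cv2.imwrite("pics/w6.png",p[:,:,::-1])
```

```text
[ 0.62391776 -0.12332067  0.09826062] (array([ 0.0021, -0.0012,  0.0183]), array([0.12, 0.12, 0.03]))
```

>>> drive_tool([
  [[255,0.002,-0.001,0.01,0,0,0],[255,0.002,-0.001,0.017,0,0,0],[255,0.002,-0.001,0.02,0,0,0],[255,0.002,-0.001,0.022,0,0,0],[255,0.002,-0.001,0.024,0,0,0],[255,0.002,-0.001,0.024,0,0,0]],
])

```text
clock: 10.38
tcp_pos: [0.6206, -0.1217, 0.0723]
orientation: [-0.0, 0.532, 0.847, -0.0]
wrist_force: [-3.1, 0.8, 3.5]
finger_gap: -0.0001
grip_force: 2.0
```

>>> drive_tool([
  [[255,0,0,0.001,0,0,0],[255,0,0,0.002,0,0,0],[255,0,0,0.003,0,0,0],[255,0,0,0.003,0,0,0]],
])

```text
clock: 10.88
tcp_pos: [0.621, -0.1218, 0.0709]
orientation: [0.001, 0.532, 0.847, 0.0]
wrist_force: [-5.6, 1.6, 12.6]
finger_gap: 0.0002
grip_force: 6.4
```

>>> drive_tool([
  [[255,0,0,0.001,0,0,0],[255,0,0,0.002,0,0,0],[255,0,0,0.002,0,0,0]],
])

```text
clock: 11.25
tcp_pos: [0.6211, -0.1218, 0.0708]
orientation: [0.001, 0.532, 0.847, 0.0]
wrist_force: [-10.4, 3.2, 23.0]
finger_gap: 0.0002
grip_force: 11.3
```

>>> drive_tool([
  [[255,0,0,-0.01,0,0,0],[255,0,0,-0.05,0,0,0],[255,0,0,-0.1,0,0,0],[255,0,0,-0.13,0,0,0],[255,0,0,-0.13,0,0,0],[255,0,0,-0.13,0,0,0]],
])

```text
clock: 12.0
tcp_pos: [0.6209, -0.1218, 0.1961]
orientation: [-0.0, 0.532, 0.847, -0.0]
wrist_force: [0.3, 0.5, -0.5]
finger_gap: 0.0001
grip_force: 0.0
```

Run:
```python
from m import *
for n in("top","scene"):
    p,d=read_camera(n);q=np.load(n+"0.npz")["p"]
    print(n,"mark",polar(n,p,C,.057,.093,.102),"arm",polar(n,p,C,.062,.084,.09),"lever",polar(n,p,C,.105,.068,.082))
    u,v={"top":(367,182),"scene":(265,192)}[n];print(p[v-3:v+4,u-3:u+4].mean((0,1)),q[v-3:v+4,u-3:u+4].mean((0,1)))
    u,v=pix(n,[*C,.075])[0].astype(int);print("dish diff",np.abs(p[v-12:v+12,u-12:u+12].astype(float)-q[v-12:v+12,u-12:u+12]).mean())
```

```text
top mark [(np.float64(-0.99), np.float64(-0.515), np.float64(-0.827), 39)] arm [(np.float64(-1.06), np.float64(-0.58), np.float64(-0.893), 40)] lever [(np.float64(-1.155), np.float64(-0.58), np.float64(-0.952), 42)]
[112.81632653 100.67346939  85.48979592] [73.65306122 70.36734694 68.26530612]
dish diff 24.171296296296298
scene mark [(np.float64(0.435), np.float64(0.66), np.float64(0.547), 22)] arm [(np.float64(0.395), np.float64(0.64), np.float64(0.519), 22)] lever [(np.float64(-1.8), np.float64(-1.685), np.float64(-1.753), 53), (np.float64(0.22), np.float64(1.39), np.float64(0.634), 24)]
[49.89795918 48.30612245 46.63265306] [69.79591837 68.02040816 66.24489796]
dish diff 8.389467592592593
```

```bash
python3 -c "
from workcell import *
print(hand_in())"
```

```text
the job is handed in; nothing more can be done
None
```

The job is handed in at about 12 s of the 56 s allowed: the pointer measured within about 0.005 rad of the long mark, and the lamp button was then pressed to a hard stop (23 N at the wrist) and let go; the arm touched nothing else, but it blocked the final camera check, so the spring-back and final ring position weren't seen.

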